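Tap a nut blank on the hand tapping stand

TASK

Push the sliding carriage with the brass nut blank fully in until it stops under the tap, then work the tap in with the crank, clockwise seen from above: half a turn forward, a quarter back, again and again, never much more than half a turn forward at a time because the chips then jam and break the tap. When you feel the tap come up against the bottom of the hole, press on only lightly and stop at once, turn the crank about a quarter back to free it, and let go, leaving the things around the stand where they are.

Things in the scene. Friction and masses are not known exactly. Their poses are not given: they have to be found in the camera images.
- carriage (a joint): travel of the steel carriage in the stand's slide, in m: grows as it goes in (away from the robot, along the stand's x axis) and reads 0.050 when fully home against its stop; it starts 0 to 0.02; about 2 N of friction, stays where it is left. The 40 mm square brass nut blank is clamped on it, and its hole stands under the tap only when the carriage is home
- push_plate (a point): middle of the outer (robot's side) face of the carriage's upright aluminium push plate, 50 mm wide, 12 mm thick, its top 20 mm above this point and 76 mm above the bench; its x axis is the direction to push. When home the face lies 125 mm in front of the crank axis, clear of the gear head (front face 55 mm in front of the axis)
- crank_axis (a point): point on the vertical axis of the crank on top of the grey tapping stand, at the mid height of the grip (215 mm above the bench); its x axis is the stand's x axis (from the push plate to the column), z up. The stand is fixed to the bench, turned up to 0.25 rad, head top at 165 mm
- grip_mid (a point): centre of the crank's upright black grip, a 22 mm round knob, 53 mm high, top 24 mm above this point, crank arm 29 mm below it; it stands 50 mm from the crank axis and swivels freely on its pin, so that it can be held and led round the circle without turning the hand. It stays at the same height
- crank (a joint): angle of the crank in rad, grows clockwise seen from above (forward; the tap screws down 4 mm a turn); at 0, the start, the arm points along the stand's +x. Half a turn is 3.14. The bottom of the hole is met somewhere between 5.1 and 6.0 rad, differently each time, and can only be felt. The crank is stiff (0.15 N m of friction, 3 N at the grip); forward the load rises gradually by 0.1 N m per rad (2 N per rad at the grip) and turning back takes up to 15 N at the grip
- chip_load (a joint): chips packed in the tap, counted in rad of forward turning: rises as the crank turns forward, falls while it turns back, at first by the angle itself, after some 0.3 to 0.6 rad by twice the angle; a half turn forward adds 3.1, a quarter back takes off about 2.6, and the tap breaks at 4.7
- bottom_press (a joint): how far the tap is wound up against the bottom of the hole, in rad of crank: 0 until the bottom is met, then it grows with the crank at 2.5 N m per rad (50 N per rad at the grip, some 25 times steeper than the chips). A light press of 0.06 (3 N more at the grip than before) proves the bottom; at 0.25 (12 N more) the tap breaks. Let go there, it springs back a little
- brush: scrubbing brush with a grey handle, 61x155x91, bystander
- blue_box: small blue cardboard box, 72x51x35, bystander
- grey_tape: roll of grey tape, 101 across, 48 high, bystander
- tags: pack of card tags, 95x48x19, bystander

How it is judged:
By the outcome, as a careful person would: the job done as asked, in the order asked, and still so for the second after the job is handed in, with the robot touching nothing.
It also fails if it takes over 72 s, if anything falls off the work surface, if the arm or the gripper's body presses on something with over 40 N, if the wrist force passes 120 N, or if a joint passes its speed limit or range.

ROBOT

A 7-joint arm with a two-finger parallel gripper is mounted at the origin on a cart in front of the work surface, level with it; the furniture and walls round the work are solid. World frame = base frame: x ahead of the robot, y to its left, z up, the work surface at z = 0. Lengths are in m, angles in rad, forces in N, time in s.
With the tool pointing down it reaches from about 0.425 to 0.825 m from the base axis. Payload 3.6 kg.
Tool frame: the origin (TCP) lies where the fingers leave the gripper's body, on its centre line; the fingertips stand 73 mm ahead of it and the grasp point (between the pads) lies 54 mm ahead of it; x points along the fingers, y is the direction in which the jaws open and shut, and the axes are right-handed (so a half turn about x gives the same grasp; the last joint's range is limited). The gripper opens to 85 mm and grips with 20 to 120 N. Pads are 22 mm wide; open, the fingers measure 114 mm over their backs; the gripper's body (76 mm by 85 mm) begins 54 mm behind the grasp point. The pads swing forward as they close: fully open they stand 13 mm farther back than shut.
Start: joints at [1.313, 0.615, -0.013, 1.423, 0.008, 1.103, -0.04], TCP at [0.149, -0.633, 0.304] pointing down, gripper open.
Joint ranges: [-3.12, 3.12], [-0.3, 2.06], [-1.34, 1.32], [0.26, 2.42], [-1.36, 4.5], [0.01, 1.98], [-2.84, 2.84]. Speed limits (rad/s): [2.79, 2.79, 3.14, 3.14, 3.14, 3.14, 3.14].

INTERFACE

Orientations are given as a unit quaternion [x, y, z, w].
In Python, from station import arm, snapshot, camera_info, ticket gives the robot as it stands. Calls block until the motion is done:
- arm.movep(position, orientation): joint-space move of the TCP to a pose.
- arm.line_to(position, velocity=0.15, ori=None): straight line of the TCP; ori=None keeps the orientation; velocity is the mean speed in m/s.
- arm.move_j(angles): joint-space move.
- arm.move_gripper(opening, effort=None): opening from 0.0 (shut) to 1.0 (fully open); effort is the grip in N (None keeps the last); returns when the fingers have stopped.
- arm.pause(seconds).
- arm.ik(position, orientation): joint angles nearest the present ones, or None.
- snapshot(name): name is "side" or "top" or "wrist"; returns the picture (400x640x3 uint8, blue, green, red); there is no depth.
- camera_info(name): a dict with "fx", "fy", "cx", "cy" (pixels), "R" (3x3) and "t" (3): a world point X has camera coordinates R X + t; the wrist camera has in their place "T_tool_cam" (4x4, takes a point from camera to tool coordinates, whose origin is the TCP and whose axes are the tool frame's). Camera axes: x right, y down, z forward; pixel columns grow to the right and rows downward; lengths in m; the calibration is good to about 2 mm. A picture is of the moment at which its call begins: read the wrist's pose just before it. camera_info takes no time and is no camera call.
A pose or a line that the arm cannot do raises arm.MotionError and nothing moves.
- ticket.finish_job(): hands the job in, once; it reports no verdict.
Readings, each from a call of its own:
- arm.read_time(): time.
- arm.read_joint_positions(): joint angles.
- arm.read_dq(): joint speeds.
- arm.read_effort(): joint torques, N m.
- arm.read_tool_pos(): TCP position.
- arm.read_eef_rot(): TCP orientation.
- arm.read_ft_force(): force on the tool from outside, world axes, zero at the start.
- arm.read_wrist_torque(): the same for the moment, N m.
- arm.read_opening(): opening from 0.0 (shut) to 1.0 (fully open).
Only numpy, scipy, OpenCV 4.12 (cv2) and the standard library are available. Lean on these libraries where they do the work, as an engineer would, in place of code of your own. Each camera call takes 0.05 s, during which the arm holds its last target.

## Working session

There is one attempt and no reset: what is moved stays moved. The work goes in short steps, each a Python script; the robot and the scene stay as the last script left them, time stands still between calls to the robot, and variables do not carry over. Pictures are saved under pics/ and viewed, and the job is handed in when it is done.

```bash
ls; mkdir -p pics; python3 - <<'E'
from station import arm, snapshot, camera_info
import cv2
for n in ["side","top","wrist"]:
    cv2.imwrite(f"pics/{n}0.png",snapshot(n)); c=camera_info(n); print(n,{k:(v.tolist() if hasattr(v,'tolist') else v) for k,v in c.items()})
print(arm.read_time(),arm.read_tool_pos(),arm.read_eef_rot(),arm.read_ft_force())
E
```

```text
pics
side {'fx': 406.1623215423235, 'fy': 406.1623215423235, 'cx': 322.5677310436269, 'cy': 192.6874203033951, 'R': [[-0.9206367544771783, -0.39041918381314855, 0.0009095143775346682], [-0.22090844842787363, 0.5189945174760869, -0.8257385471461008], [0.3219121366443297, -0.7604061755012508, -0.564052324293273]], 't': [0.5341247695614469, 0.24993328557757902, 0.8824769420861992]}
top {'fx': 462.8116410125407, 'fy': 462.8116410125407, 'cx': 319.6924546157311, 'cy': 192.59688870815503, 'R': [[0.028422568438060437, -0.9995959782274588, 0.00019471742026129648], [-0.9904249083157245, -0.02818812326751645, -0.135144110838927], [0.135094998394362, 0.003648289756210451, -0.990825933951409]], 't': [-8.135353986985517e-05, 0.5899349621700901, 1.4094910476677895]}
wrist {'fx': 303.8105621081518, 'fy': 303.8105621081518, 'cx': 321.68067831618475, 'cy': 198.99579980837387, 'T_tool_cam': [[0.0011970844451209362, -0.2877431131981346, 0.957706879893777, -0.07036155547962353], [0.9999992825162531, 0.00030209887380620306, -0.0011591821454938964, 0.0011212449468980257], [4.422450945573886e-05, 0.9577075803935736, 0.2877432683849909, -0.07374177995355208], [0.0, 0.0, 0.0, 1.0]]}
0.15 [ 0.14858558 -0.63233792  0.30299325] [-0.70231147 -0.08212502  0.70249395 -0.08072372] [ 1.07025947 -0.60857307  0.26580439]
```

View pics/top0.png

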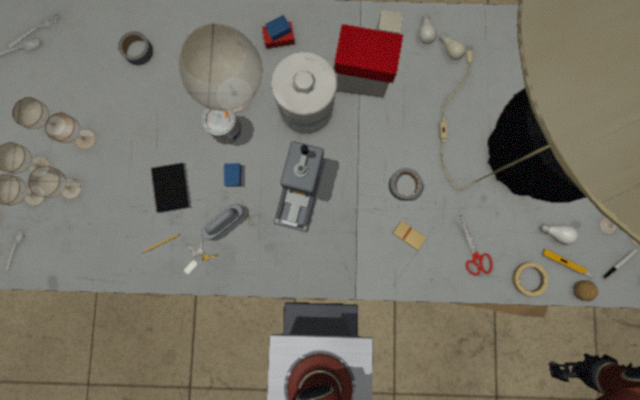

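View pics/side0.png

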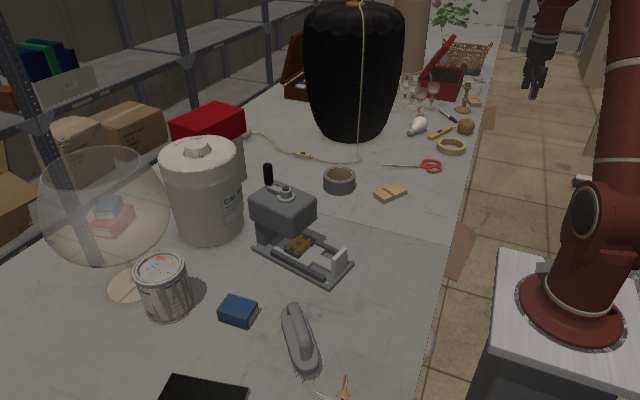

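The top view shows the stand from (293,228) to (303,145), with the grip near (304,149) and a canister behind it at (305,90). In the side view the grip is at (268,174) and the push plate at (338,262). I'll zoom in for pixel detail.

```bash
python3 - <<'E'
import cv2
t=cv2.imread('pics/top0.png')[135:240,260:340]; cv2.imwrite('pics/topz.png',cv2.resize(t,None,fx=5.7,fy=5.7,interpolation=cv2.INTER_CUBIC))
t=cv2.imread('pics/side0.png')[150:290,235:365]; cv2.imwrite('pics/sidez.png',cv2.resize(t,None,fx=4.2,fy=4.2,interpolation=cv2.INTER_CUBIC))
E
```

```text
(no output)
```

View pics/topz.png

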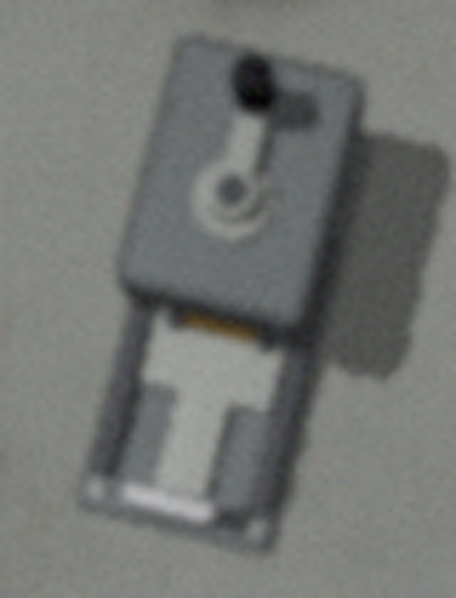

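View pics/sidez.png

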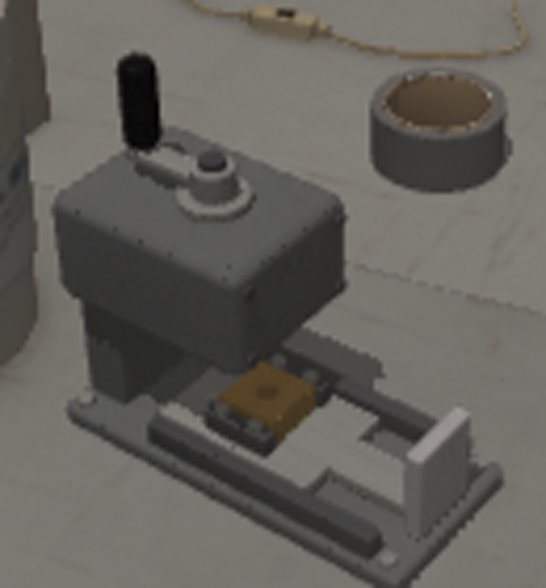

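```bash
cat > h.py <<'E'
import numpy as np, cv2
from station import camera_info
def ray(n,uv):
    c=camera_info(n);R=np.array(c['R']);t=np.array(c['t'])
    d=R.T@np.array([(uv[0]-c['cx'])/c['fx'],(uv[1]-c['cy'])/c['fy'],1.]);return -R.T@t,d
def plane(n,uv,z):
    o,d=ray(n,uv);return o+d*(z-o[2])/d[2]
def tri(a,b):
    o1,d1=ray('top',a);o2,d2=ray('side',b)
    s=np.linalg.lstsq(np.c_[d1,-d2],o2-o1,rcond=None)[0]
    p,q=o1+d1*s[0],o2+d2*s[1];return (p+q)/2,np.linalg.norm(p-q)
E
python3 - <<'E'
from h import *
T=lambda u,v:(260+(u+.5)/5.7-.5,135+(v+.5)/5.7-.5)
S=lambda u,v:(235+(u+.5)/4.2-.5,150+(v+.5)/4.2-.5)
print('grip top', tri(T(249,72),S(137,62)), plane('top',T(249,72),.239),plane('side',S(137,62),.239))
g=cv2.cvtColor(cv2.imread('pics/side0.png'),cv2.COLOR_BGR2GRAY); m=(g<35).astype('uint8');m[:150]=0;m[190:]=0;m[:,:255]=0;m[:,280:]=0
print('side mask',cv2.moments(m,True)['m00']);ys,xs=np.nonzero(m);print(xs.mean(),ys.mean(),xs.min(),xs.max(),ys.min(),ys.max())
print('grip mid side',plane('side',(xs.mean(),ys.mean()),.2125))
g=cv2.cvtColor(cv2.imread('pics/top0.png'),cv2.COLOR_BGR2GRAY); m=(g<45).astype('uint8');m[:140]=0;m[160:]=0;m[:,:290]=0;m[:,315:]=0
ys,xs=np.nonzero(m);print(len(xs),xs.mean(),ys.mean(),xs.min(),xs.max(),ys.min(),ys.max());print('grip mid top',plane('top',(xs.mean(),ys.mean()),.215))
print('hub',tri(T(232,190),S(213,158)))
h,_=tri(T(232,190),S(213,158))
for z in(.18,.19,.2):print(z,plane('top',T(232,190),z),plane('side',S(213,158),z))
for nm,u,v in[('pl L',125,485),('pl R',214,505),('pl outL',125,500),('pl outR',212,522)]:print(nm,plane('top',T(u,v),.076))
print('side plate top outer', plane('side',S(469,415),.076),plane('side',S(416,462),.076), 'inner',plane('side',S(460,406),.076),plane('side',S(406,454),.076))
for nm,u,v in[('BL',187,38),('BR',362,78)]:print(nm,plane('top',T(u,v),.165))
print('FL/FR',plane('top',T(120,280),.165),plane('top',T(298,322),.165))
print('base',plane('top',T(80,505),.01),plane('top',T(272,552),.01))
E
```

```text
grip top (array([0.68798546, 0.06493289, 0.23691986]), np.float64(0.0021336968295804126)) [0.68648811 0.06440848 0.239     ] [0.68725507 0.06805436 0.239     ]
side mask 180.0
267.7888888888889 174.0888888888889 263 272 163 185
grip mid side [0.68854732 0.06727238 0.2125    ]
47 304.531914893617 149.5744680851064 302 308 145 153
grip mid top [0.68555604 0.06170504 0.215     ]
hub (array([0.6392554 , 0.07349529, 0.19249443]), np.float64(0.0035801388975370196))
0.18 [0.63993154 0.07342208 0.18      ] [0.65038463 0.05717153 0.18      ]
0.19 [0.63803336 0.07294367 0.19      ] [0.64298441 0.07039943 0.19      ]
0.2 [0.63613518 0.07246525 0.2       ] [0.6355842  0.08362732 0.2       ]
pl L [0.49874883 0.12980858 0.076     ]
pl R [0.48946812 0.08215484 0.076     ]
pl outL [0.49077851 0.12949301 0.076     ]
pl outR [0.48042312 0.08289957 0.076     ]
side plate top outer [0.48326184 0.09008743 0.076     ] [0.49627784 0.13524837 0.076     ] inner [0.4903041  0.08518843 0.076     ] [0.50337349 0.1317037  0.076     ]
BL [0.72079627 0.09973516 0.165     ]
BR [0.70250596 0.01005904 0.165     ]
FL/FR [0.59517934 0.12888173 0.165     ] [0.57640607 0.03873243 0.165     ]
base [0.49185541 0.15995609 0.01      ] [0.46883035 0.05242187 0.01      ]
```

```bash
python3 - <<'E'
from h import *
from station import arm
from scipy.spatial.transform import Rotation as Ro
print('can knob',tri((303,80),(197,141)))
print('can base front top-view',plane('top',(305,131),0.),'base L/R side', plane('side',(208,243),0.))
for z in(.2,.25,.3):print(z,'top disk L,R,front',plane('top',(273,90),z),plane('top',(336,90),z),plane('top',(305,117),z))
print('lid rim side L,R',[plane('side',p,.25) for p in((160,155),(243,155))])
q=arm.read_eef_rot();print(Ro.from_quat(q).as_matrix().round(2))
yaw=-.207;xh=np.array([np.cos(yaw),np.sin(yaw),0]);yh=np.array([-np.sin(yaw),np.cos(yaw),0])
Q=Ro.from_matrix(np.c_[[0,0,-1],yh,xh]).as_quat();print(Q)
ax=np.array([.639,.0735,0])
for d,z in((-.2,.2),(-.2,.118),(-.17,.118),(-.136,.118),(-.05,.269),(.05,.269),(.05,.32)):
    print(d,z,ax+d*xh,arm.ik(ax+d*xh+[0,0,z],Q))
for s in(-1,1):print(arm.ik(ax+s*.05*yh+[0,0,.269],Q))
E
```

```text
can knob (array([0.87085055, 0.07132288, 0.26209346]), np.float64(0.0035102416509480193))
can base front top-view [0.7975435  0.07078995 0.        ] base L/R side [0.84791648 0.13129    0.        ]
0.2 top disk L,R,front [0.86112989 0.15850137 0.2       ] [ 0.86628189 -0.02223229  0.2       ] [0.78379999 0.06408487 0.2       ]
0.25 top disk L,R,front [0.84282458 0.15273873 0.25      ] [ 0.84777474 -0.02091449  0.25      ] [0.76852417 0.0620211  0.25      ]
0.3 top disk L,R,front [0.82451927 0.14697608 0.3       ] [ 0.82926759 -0.01959668  0.3       ] [0.75324834 0.05995733 0.3       ]
lid rim side L,R [array([0.92401066, 0.14321572, 0.25      ]), array([0.74922931, 0.06875719, 0.25      ])]
[[-0.    0.23 -0.97]
 [ 0.   -0.97 -0.23]
 [-1.   -0.    0.  ]]
[ 0.07305496  0.70332281 -0.07305496  0.70332281]
-0.2 0.2 [0.44326962 0.11460497 0.        ] [ 0.27199168  0.6140005  -0.85825771  2.06591528  0.67899632  0.76731477
  0.35187222]
-0.2 0.118 [0.44326962 0.11460497 0.        ] [-0.1103988   0.64679676 -0.27957986  2.1406093   0.43331866  0.407217
  0.62646267]
-0.17 0.118 [0.47262918 0.10843923 0.        ] [ 0.01412839  0.69043469 -0.42793073  2.06498859  0.57945238  0.50370384
  0.51936336]
-0.136 0.118 [0.50590334 0.10145138 0.        ] [ 0.01879774  0.71284086 -0.39691823  1.98081318  0.50868317  0.54579861
  0.63075773]
-0.05 0.269 [0.59006741 0.08377624 0.        ] [ 0.30257882  0.69032958 -0.83029423  1.61746132  0.55973656  1.08703022
  0.68204368]
0.05 0.269 [0.68793259 0.06322376 0.        ] [ 0.25745904  0.82210388 -0.78720141  1.31794631  0.5821406   1.23411829
  0.80781813]
0.05 0.32 [0.68793259 0.06322376 0.        ] [ 0.25923974  0.78342972 -0.81282003  1.24712915  0.55533235  1.33396897
  0.83596326]
[ 0.35797891  0.72597277 -0.78330287  1.51879095  0.54579815  1.12531323
  0.82569929]
[ 0.20746127  0.78933097 -0.83284803  1.41840279  0.59941454  1.197019
  0.66773481]
```

```bash
cat >> h.py <<'E'
from scipy.spatial.transform import Rotation as Ro
yaw=-.207;xh=np.array([np.cos(yaw),np.sin(yaw),0]);yh=np.array([-np.sin(yaw),np.cos(yaw),0]);zh=np.array([0,0,1.])
Q=Ro.from_matrix(np.c_[[0,0,-1],yh,xh]).as_quat()
ax=np.array([.639,.0735,0])
def wrist_plane(p,q,uv,z):
    c=camera_info('wrist');T=np.array(c['T_tool_cam']);R=Ro.from_quat(q).as_matrix()
    d=R@T[:3,:3]@np.array([(uv[0]-c['cx'])/c['fx'],(uv[1]-c['cy'])/c['fy'],1.]);o=p+R@T[:3,3]
    return o+d*(z-o[2])/d[2]
E
python3 - <<'E'
from h import *
from station import arm,snapshot
arm.movep(ax-.195*xh+.30*zh,Q)
print(arm.read_time())
arm.move_gripper(0.0,40)
p,q=arm.read_tool_pos(),arm.read_eef_rot();cv2.imwrite('pics/w1.png',snapshot('wrist'));np.savez('w1',p=p,q=q)
print(arm.read_time(),p,q,Q,arm.read_ft_force(),arm.read_opening(),arm.read_joint_positions())
E
```

```text
2.9833
3.8 [0.44815512 0.11360451 0.30000434] [ 0.07302155  0.70331958 -0.07302942  0.70333215] [ 0.07305496  0.70332281 -0.07305496  0.70332281] [ 0.29585565 -0.1096094   0.17909563] 0.0029027435259031597 [ 0.36868954  0.47528621 -0.95835794  1.92996724  0.46844674  0.9778534
  0.55484344]
```

View pics/w1.png

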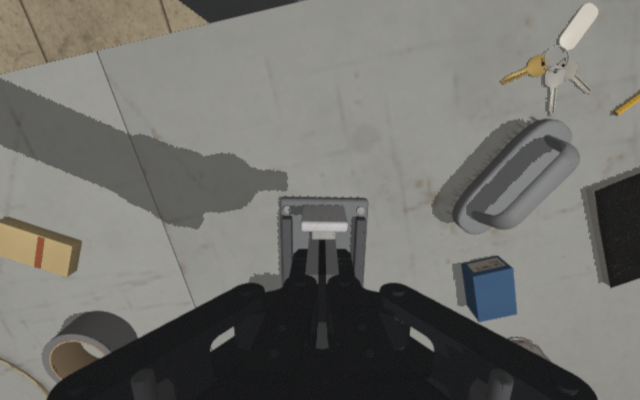

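```bash
python3 - <<'E'
from h import *
f=np.load('w1.npz');im=cv2.imread('pics/w1.png')
cv2.imwrite('pics/w1z.png',cv2.resize(im[190:260,270:380],None,fx=7,fy=7,interpolation=cv2.INTER_CUBIC))
for u,v,z in((302,221,.076),(347,221,.076),(302,231,.076),(347,231,.076),(281,199,.01),(367,199,.01)):
    P=wrist_plane(f['p'],f['q'],(u,v),z);r=P-ax;print(P,'stand',r@xh,r@yh)
E
```

```text
[0.48262819 0.08505897 0.076     ] stand -0.15540922502467225 -0.02082608728431229
[0.49220393 0.13058354 0.076     ] stand -0.15539433921084964 0.025694673246173992
[0.49348922 0.08256708 0.076     ] stand -0.14426790923507873 -0.02103256794610948
[0.50316402 0.12855439 0.076     ] stand -0.14425118677104282 0.025961410827949095
[0.47256555 0.05656378 0.01      ] stand -0.15940057839662156 -0.050781083808772824
[0.49447544 0.16076635 0.01      ] stand -0.15937464215728023 0.05569998578869274
```

View pics/w1z.png

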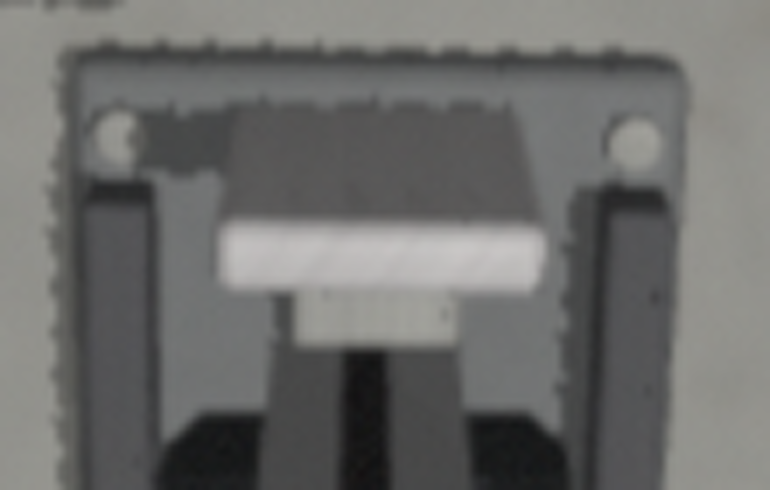

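```bash
sed -i 's/^ax=.*/ax=np.array([.639,.0735,0])+.0022*yh/' h.py; python3 - <<'E'
from h import *
from station import arm,snapshot
arm.line_to(ax-.195*xh+.122*zh,.15)
f0=np.array(arm.read_ft_force());print(f0,arm.read_time())
d=-.195
while d<-.120:
    d+=.004 if d<-.15 else .002
    arm.line_to(ax+d*xh+.122*zh,.05)
    f=np.array(arm.read_ft_force())-f0; p=arm.read_tool_pos()-ax
    print(round(d,3),round(p@xh,4),round(f@xh,1),round(f@yh,1),round(f[2],1))
    if f@xh<-12: break
print(arm.read_time())
cv2.imwrite('pics/w2.png',snapshot('wrist'));cv2.imwrite('pics/s2.png',snapshot('side')[150:290,235:365].repeat(4,0).repeat(4,1))
E
```

```text
[ 0.16052122 -0.64681062  0.10787965] 5.1333
-0.191 -0.1903 -0.2 1.0 -0.4
-0.187 -0.1866 -0.6 0.7 -0.3
-0.183 -0.1827 -0.8 0.4 -0.2
-0.179 -0.1787 0.5 0.7 0.8
-0.175 -0.1747 0.6 0.5 0.0
-0.171 -0.1707 -1.1 -0.6 0.2
-0.167 -0.1668 -0.5 1.4 -0.1
-0.163 -0.1629 -0.6 0.2 -0.3
-0.159 -0.1587 -1.6 0.0 0.5
-0.155 -0.1545 -0.9 0.0 0.4
-0.151 -0.1504 -0.4 -0.0 -0.4
-0.147 -0.1464 -0.3 -0.2 0.3
-0.145 -0.1448 -1.2 0.4 -0.2
-0.143 -0.1429 -1.3 0.4 0.6
-0.141 -0.1408 -2.2 -0.0 0.1
-0.139 -0.1387 -0.3 0.0 0.1
-0.137 -0.1367 -0.9 -0.3 0.8
-0.135 -0.1347 -1.0 -0.5 0.1
-0.133 -0.1345 -5.3 0.1 3.6
-0.131 -0.1343 -8.8 -0.5 5.9
-0.129 -0.1341 -11.8 -1.3 8.9
-0.127 -0.1339 -15.9 -1.2 11.2
10.6333
```

View pics/s2.png

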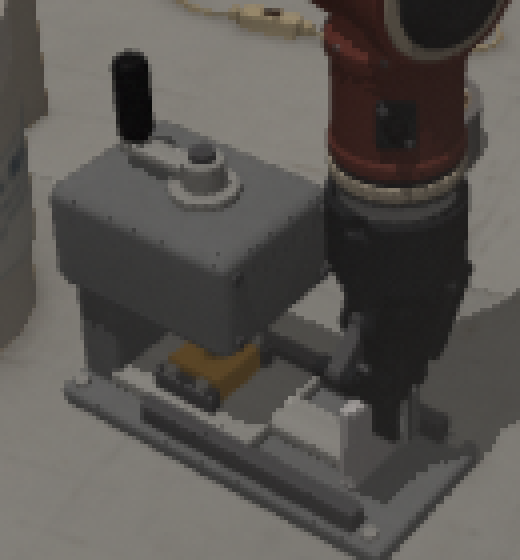

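Carriage met a hard stop: force rises from 1 N to 16 N with only 0.6 mm of travel, and the brass blank is under the head. Now retreating and lining up over the grip.

```bash
python3 - <<'E'
from h import *
from station import arm,snapshot
arm.line_to(ax-.16*xh+.122*zh,.1)
arm.line_to(ax-.16*xh+.36*zh,.25)
arm.move_gripper(0.65,50)
arm.line_to(ax+.05*xh+.36*zh,.2)
p,q=arm.read_tool_pos(),arm.read_eef_rot();cv2.imwrite('pics/w3.png',snapshot('wrist'));cv2.imwrite('pics/s3.png',snapshot('side')[100:290,205:365].repeat(3,0).repeat(3,1));np.savez('w3',p=p,q=q)
print(arm.read_time(),p,q,arm.read_ft_force())
E
```

```text
14.1833 [0.68781563 0.06585053 0.36011162] [ 0.07273653  0.70354228 -0.07269054  0.70317405] [-0.46972833 -0.28080873 -0.49663681]
```

View pics/w3.png

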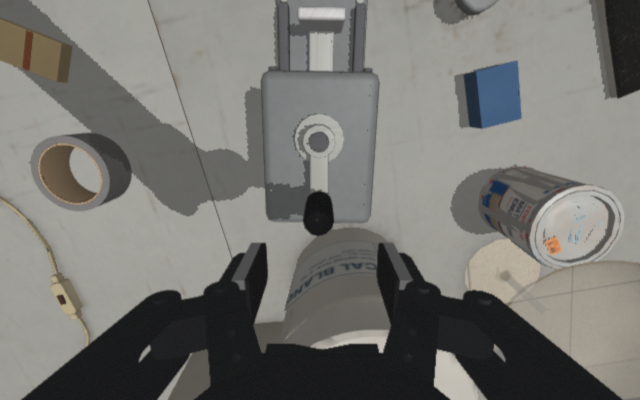

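View pics/s3.png

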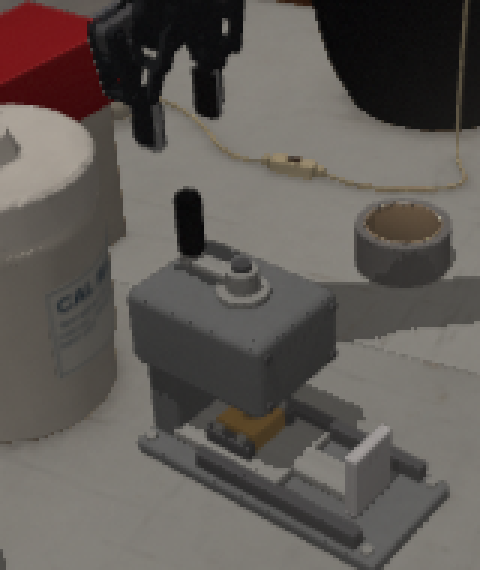

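```bash
python3 - <<'E'
from h import *
f=np.load('w3.npz');im=cv2.imread('pics/w3.png')
c=(slice(60,245),slice(250,390));cv2.imwrite('pics/w3z.png',cv2.resize(im[c],None,fx=3.2,fy=3.2,interpolation=cv2.INTER_CUBIC))
for n,u,v,z in(('top',318,220,.239),('hub',318.5,141,.192),('hub ring',318.5,137,.17),('plate',300,9,.076),('pl',345,9,.076),('FL',263,72,.165),('FR',379,72,.165),('BL',267,221,.165),('BR',370,221,.165)):
    P=wrist_plane(f['p'],f['q'],(u,v),z);r=P-ax;print(n,P,'stand',r@xh,r@yh)
E
```

```text
top [0.68692378 0.06289348 0.239     ] stand 0.04908059919723193 -0.0027305624317030823
hub [0.64033871 0.07268536 0.192     ] stand 0.001477558949007537 -0.002722107019011756
hub ring [0.63923409 0.07271591 0.17      ] stand 0.00039024547301611 -0.002919234985908752
plate [0.51699301 0.07837635 0.076     ] stand -0.12040458211056516 -0.0225032222260904
pl [0.52642948 0.12357819 0.076     ] stand -0.12045967147703988 0.02367307710077806
FL [0.57974288 0.03929703 0.165     ] stand -0.05096253691660002 -0.047851610013906455
FR [0.59897924 0.13136619 0.165     ] stand -0.05105933599291015 0.04620559338126361
BL [0.70517654 0.00960866 0.165     ] stand 0.07789505425414477 -0.05112645108676557
BR [0.72485848 0.10358973 0.165     ] stand 0.07784137787673524 0.04489342469164702
```

View pics/w3z.png

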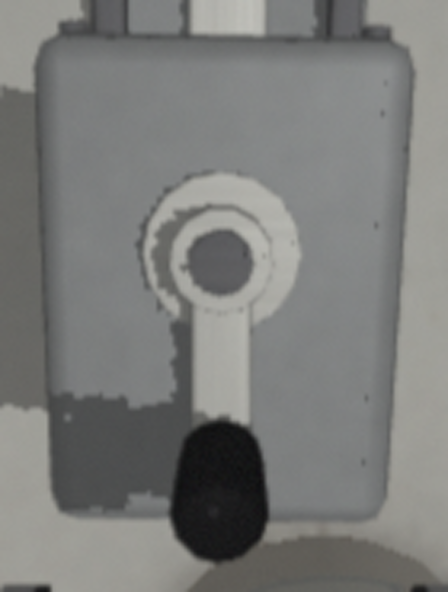

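```bash
sed -i 's/^ax=.*/ax=np.array([.6400,.0728,0])/' h.py
cat >> h.py <<'E'
import json
from station import arm
ZT=.268
def u(t): return np.cos(t)*xh-np.sin(t)*yh
def tang(t): return -np.sin(t)*xh-np.cos(t)*yh
def angle(p,C,near):
    r=p-C; a=np.arctan2(-(r@yh),r@xh); return a+2*np.pi*round((near-a)/(2*np.pi))
class St: pass
def load():
    d=json.load(open('st.json'));s=St();s.C=np.array(d['C']);s.f0=np.array(d['f0']);s.cmd=d['cmd'];s.act=d['act'];s.P=d['P'];return s
def save(s): json.dump(dict(C=list(s.C),f0=list(s.f0),cmd=s.cmd,act=s.act,P=s.P),open('st.json','w'))
def goto(s,cmd,v):
    c=s.C+.05*u(cmd);c[2]=ZT
    arm.line_to(c,v);s.cmd=cmd
    p=np.array(arm.read_tool_pos());f=np.array(arm.read_ft_force())-s.f0
    s.act=angle(p,s.C,s.act);s.P.append(p.tolist())
    r=p-s.C;r[2]=0
    return s.act,np.linalg.norm(r),-f@tang(s.act),f@u(s.act),f[2]
def refit(s,w=1e-9):
    from scipy.optimize import least_squares
    P=np.array(s.P)[:,:2];c0=s.C[:2].copy()
    c=least_squares(lambda c:np.linalg.norm(P-c,axis=1)-.05,c0).x
    print('centre shift mm',(c-c0)*1e3);s.C[:2]=c
def stroke(s,target,step=.2,v=.09,fmax=30):
    sg=np.sign(target-s.act)
    while sg*(target-s.act)>.03:
        lead=s.cmd-s.act
        nxt=s.cmd+sg*min(step,max(.03,sg*(target-s.act)))
        a,r,ft,fr,fz=goto(s,nxt,v)
        print(f'cmd {s.cmd:.2f} act {a:.3f} r {r*1e3:.1f} ft {ft:.1f} fr {fr:.1f} fz {fz:.1f} t {arm.read_time():.1f}')
        save(s)
        if abs(ft)>fmax or abs(fr)>25: print('ABORT');return False
    return True
E
python3 - <<'E'
from h import *
from station import arm,snapshot
g=ax+.05*xh
arm.line_to(g+ZT*zh,.15)
f0=np.array(arm.read_ft_force());print(f0)
arm.move_gripper(0.0,60)
p=np.array(arm.read_tool_pos());print(arm.read_time(),arm.read_opening(),p-g,np.array(arm.read_ft_force())-f0)
s=St();s.C=p-.05*xh;s.C[2]=0;s.f0=f0;s.cmd=0.;s.act=0.;s.P=[p.tolist()];save(s)
cv2.imwrite('pics/s4.png',snapshot('side')[100:290,205:365].repeat(3,0).repeat(3,1))
E
```

```text
[-0.55449545 -0.05354897 -0.00723324]
15.3583 0.2406103654787878 [0.00035058 0.00041985 0.26937077] [0.54221953 0.22277687 4.07229703]
```

View pics/s4.png

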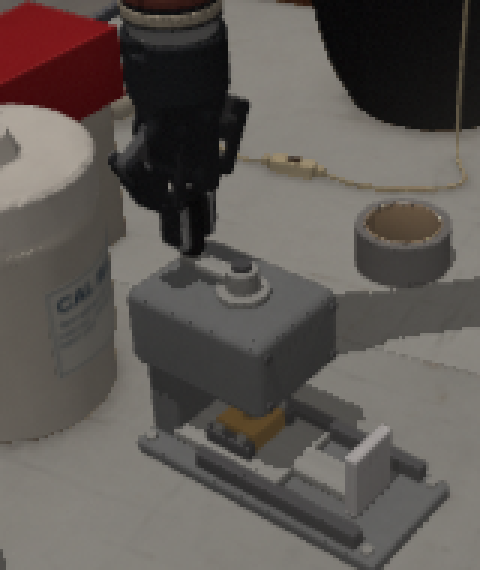

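```bash
sed -i 's/^ZT=.*/ZT=.2695/' h.py; python3 - <<'E'
from h import *
s=load()
ok=stroke(s,1.4); c=s.C.copy(); refit(s); s.act=angle(np.array(s.P[-1]),s.C,s.act);print(s.C-c,s.act);save(s)
E
```

```text
cmd 0.20 act 0.197 r 50.0 ft 1.9 fr 0.9 fz 0.2 t 15.7
cmd 0.40 act 0.400 r 50.0 ft 2.3 fr 0.6 fz 0.5 t 15.9
cmd 0.60 act 0.600 r 50.0 ft 2.1 fr 0.0 fz 0.4 t 16.2
cmd 0.80 act 0.800 r 49.9 ft 3.1 fr -1.4 fz -0.7 t 16.4
cmd 1.00 act 0.999 r 49.9 ft 2.4 fr -0.9 fz -0.4 t 16.7
cmd 1.20 act 1.197 r 49.9 ft 4.4 fr -1.8 fz -1.1 t 17.0
cmd 1.40 act 1.395 r 49.8 ft 3.6 fr -2.9 fz -2.5 t 17.2
centre shift mm [0.08471674 0.13697095]
[8.47167379e-05 1.36970946e-04 0.00000000e+00] 1.3968333713446452
```

```bash
python3 - <<'E'
from h import *
from station import snapshot
s=load()
ok=stroke(s,3.05); refit(s);save(s)
cv2.imwrite('pics/s5.png',snapshot('side')[100:290,205:365].repeat(3,0).repeat(3,1))
E
```

```text
cmd 1.60 act 1.592 r 50.0 ft 4.1 fr -3.2 fz -3.0 t 17.5
cmd 1.80 act 1.786 r 50.0 ft 4.1 fr -4.2 fz -3.2 t 17.7
cmd 2.00 act 1.974 r 50.0 ft 4.0 fr -4.9 fz -3.9 t 18.0
cmd 2.20 act 2.156 r 50.0 ft 4.1 fr -5.2 fz -2.5 t 18.2
cmd 2.40 act 2.338 r 50.0 ft 3.6 fr -4.3 fz -2.7 t 18.5
cmd 2.60 act 2.518 r 49.9 ft 4.9 fr -3.2 fz -1.6 t 18.8
cmd 2.80 act 2.704 r 49.8 ft 4.8 fr -2.7 fz 0.6 t 19.0
cmd 3.00 act 2.896 r 49.8 ft 5.3 fr -1.1 fz 3.3 t 19.3
cmd 3.15 act 3.045 r 49.7 ft 6.5 fr -0.3 fz 3.8 t 19.5
centre shift mm [ 0.07989614 -0.00280655]
```

View pics/s5.png

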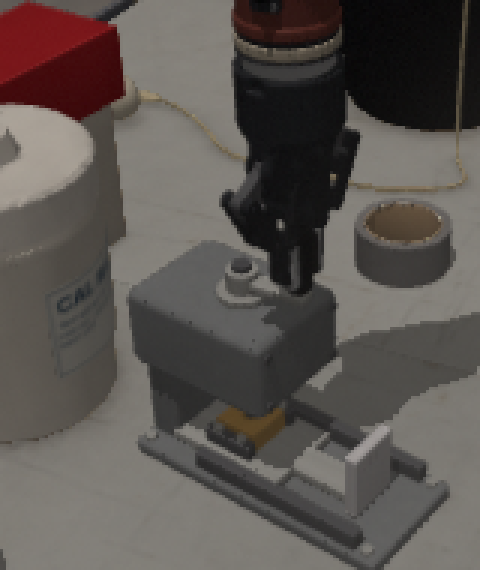

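The crank follows. In the side view the arm points toward the robot, with the grip under the fingers near (290,285), so it's at about half a turn. Next: quarter back, half forward, quarter back.

```bash
python3 - <<'E'
from h import *
s=load()
ok=stroke(s,1.45) and stroke(s,4.45)
if ok:
    refit(s);save(s); stroke(s,2.87);refit(s);save(s)
E
```

```text
cmd 2.95 act 2.859 r 49.9 ft 7.0 fr -2.0 fz 2.2 t 19.8
cmd 2.75 act 2.709 r 50.0 ft 5.7 fr -2.8 fz 0.2 t 20.1
cmd 2.55 act 2.571 r 50.0 ft -1.0 fr -1.8 fz -1.4 t 20.4
cmd 2.35 act 2.386 r 50.0 ft -3.1 fr -1.1 fz -1.7 t 20.6
cmd 2.15 act 2.187 r 49.9 ft -4.8 fr -0.9 fz 0.2 t 20.9
cmd 1.95 act 1.932 r 50.1 ft 1.3 fr -2.9 fz -1.8 t 21.1
cmd 1.75 act 1.761 r 50.0 ft -1.4 fr -2.6 fz -0.3 t 21.4
cmd 1.55 act 1.557 r 50.0 ft -0.7 fr -2.5 fz -0.8 t 21.6
cmd 1.45 act 1.433 r 50.1 ft 0.4 fr -2.5 fz -1.3 t 21.9
cmd 1.65 act 1.622 r 50.1 ft 4.7 fr -3.2 fz -4.8 t 22.2
cmd 1.85 act 1.823 r 50.1 ft 3.5 fr -4.6 fz -3.8 t 22.4
cmd 2.05 act 2.019 r 50.1 ft 3.8 fr -4.8 fz -4.3 t 22.7
cmd 2.25 act 2.208 r 50.1 ft 3.0 fr -4.4 fz -3.8 t 22.9
cmd 2.45 act 2.390 r 50.1 ft 2.8 fr -4.4 fz -3.2 t 23.2
cmd 2.65 act 2.574 r 50.0 ft 5.0 fr -2.9 fz -1.5 t 23.4
cmd 2.85 act 2.771 r 49.9 ft 4.8 fr -2.4 fz -1.1 t 23.7
cmd 3.05 act 2.971 r 49.9 ft 5.8 fr -0.4 fz 1.1 t 24.0
cmd 3.25 act 3.171 r 49.9 ft 6.3 fr 0.0 fz 1.8 t 24.2
cmd 3.45 act 3.374 r 49.9 ft 5.3 fr -0.5 fz 3.3 t 24.5
cmd 3.65 act 3.577 r 50.0 ft 6.6 fr 0.
[... 169 characters left out ...]
0 t 25.5
cmd 4.45 act 4.372 r 50.3 ft 6.8 fr -0.1 fz 3.5 t 25.8
cmd 4.53 act 4.436 r 50.2 ft 8.3 fr 0.2 fz 3.8 t 26.0
centre shift mm [0.00412705 0.018372  ]
cmd 4.33 act 4.253 r 50.2 ft 6.2 fr 0.4 fz 3.1 t 26.3
cmd 4.13 act 4.083 r 50.1 ft 5.9 fr 0.5 fz 1.9 t 26.5
cmd 3.93 act 3.915 r 50.0 ft 2.2 fr 0.2 fz 0.7 t 26.8
cmd 3.73 act 3.730 r 50.0 ft -1.4 fr 0.6 fz -1.6 t 27.1
cmd 3.53 act 3.535 r 50.0 ft -2.4 fr 0.5 fz -3.2 t 27.3
cmd 3.33 act 3.338 r 50.0 ft -4.1 fr -1.3 fz -3.1 t 27.6
cmd 3.13 act 3.106 r 50.0 ft -0.8 fr 0.2 fz -2.6 t 27.8
cmd 2.93 act 2.900 r 50.0 ft -0.0 fr -0.6 fz -2.0 t 28.1
cmd 2.90 act 2.896 r 50.0 ft -0.7 fr -1.3 fz -2.9 t 28.3
centre shift mm [-0.00256017  0.00885801]
```

```bash
cat >> h.py <<'E'
def feel(s,limit,step=.035,base=None):
    B=[] if base is None else base
    hit=0
    while s.act<limit:
        goto(s,s.cmd+step,.05)
        F=[];A=[]
        for _ in range(5):
            arm.pause(.02);f=np.array(arm.read_ft_force())-s.f0;p=np.array(arm.read_tool_pos());s.act=angle(p,s.C,s.act)
            F.append(-f@tang(s.act));A.append(s.act)
        a=np.mean(A);ft=np.mean(F);lag=s.cmd-a
        if len(B)>=4:
            # expected: 2 N/rad trend on the mean of older samples
            b=np.array(B[:-2] if len(B)>7 else B)[-6:]
            ef=np.mean(b[:,1]+2*(a-b[:,0]));el=np.mean(b[:,2])
            df,dl=ft-ef,lag-el
        else: df=dl=0
        print(f'cmd {s.cmd:.3f} act {a:.3f} ft {ft:.1f} lag {lag:.3f} dF {df:.1f} dlag {dl:.3f} t {arm.read_time():.1f}')
        save(s)
        if df>4.2 or dl>.06: return 'STOP'
        if df>2.8: 
            hit+=1
            if hit>=2: return 'STOP'
        else: hit=0
        if df<1.5: B.append((a,ft,lag))
    return 'LIMIT'
E
python3 - <<'E'
from h import *
s=load()
if stroke(s,4.85): print(feel(s,5.9)); save(s)
E
```

```text
cmd 3.10 act 3.065 r 50.0 ft 3.6 fr -0.4 fz 0.4 t 28.6
cmd 3.30 act 3.271 r 50.0 ft 5.2 fr 1.2 fz 1.6 t 28.9
cmd 3.50 act 3.480 r 50.0 ft 5.0 fr -0.7 fz 1.5 t 29.1
cmd 3.70 act 3.684 r 50.0 ft 4.1 fr -1.5 fz 1.6 t 29.4
cmd 3.90 act 3.883 r 50.1 ft 3.8 fr -1.1 fz 2.1 t 29.6
cmd 4.10 act 4.080 r 50.1 ft 4.4 fr -2.3 fz 2.6 t 29.9
cmd 4.30 act 4.275 r 50.1 ft 3.6 fr -2.8 fz 2.9 t 30.1
cmd 4.50 act 4.468 r 50.1 ft 4.7 fr -3.0 fz 3.0 t 30.4
cmd 4.70 act 4.658 r 50.2 ft 4.4 fr -4.5 fz 2.2 t 30.7
cmd 4.89 act 4.837 r 50.2 ft 4.9 fr -4.4 fz 3.0 t 30.9
cmd 4.923 act 4.851 ft 7.3 lag 0.072 dF 0.0 dlag 0.000 t 31.3
cmd 4.958 act 4.876 ft 8.1 lag 0.081 dF 0.0 dlag 0.000 t 31.6
cmd 4.993 act 4.907 ft 8.3 lag 0.086 dF 0.0 dlag 0.000 t 31.9
cmd 5.028 act 4.938 ft 7.9 lag 0.090 dF 0.0 dlag 0.000 t 32.3
cmd 5.063 act 4.970 ft 8.2 lag 0.092 dF 0.1 dlag 0.010 t 32.6
cmd 5.098 act 5.002 ft 8.1 lag 0.096 dF 0.0 dlag 0.011 t 32.9
cmd 5.133 act 5.033 ft 8.6 lag 0.100 dF 0.4 dlag 0.014 t 33.3
cmd 5.168 act 5.063 ft 8.4 lag 0.105 dF 0.0 dlag 0.014 t 33.6
cmd 5.203 act 5.093 ft 8.3 lag 0.109 dF 0.0 dlag 0.023 
[... 498 characters left out ...]
t 36.6
cmd 5.518 act 5.366 ft 9.4 lag 0.151 dF 0.2 dlag 0.025 t 36.9
cmd 5.553 act 5.396 ft 9.2 lag 0.156 dF -0.1 dlag 0.026 t 37.3
cmd 5.588 act 5.426 ft 9.4 lag 0.162 dF 0.1 dlag 0.027 t 37.6
cmd 5.623 act 5.456 ft 9.4 lag 0.167 dF 0.0 dlag 0.027 t 37.9
cmd 5.658 act 5.486 ft 9.4 lag 0.172 dF -0.0 dlag 0.028 t 38.3
cmd 5.693 act 5.516 ft 9.5 lag 0.176 dF -0.0 dlag 0.027 t 38.6
cmd 5.728 act 5.547 ft 9.9 lag 0.181 dF 0.3 dlag 0.027 t 38.9
cmd 5.763 act 5.575 ft 10.1 lag 0.188 dF 0.5 dlag 0.029 t 39.3
cmd 5.798 act 5.596 ft 11.1 lag 0.202 dF 1.4 dlag 0.037 t 39.6
cmd 5.833 act 5.617 ft 11.7 lag 0.216 dF 1.9 dlag 0.047 t 39.9
cmd 5.868 act 5.636 ft 12.7 lag 0.231 dF 2.9 dlag 0.062 t 40.3
STOP
```

Bottom felt at about 5.57 rad: the force slope jumps to 50 N/rad. One more small press, then straight back a quarter turn.

```bash
python3 - <<'E'
from h import *
from station import snapshot
s=load()
print(goto(s,s.cmd+.03,.05))
top=s.act
ok=stroke(s,top-1.57)
arm.pause(.3);p=np.array(arm.read_tool_pos());f=np.array(arm.read_ft_force())-s.f0
s.act=angle(p,s.C,s.act);print('rest',s.act,top-s.act,-f@tang(s.act),f@u(s.act),f[2]);save(s)
cv2.imwrite('pics/s6.png',snapshot('side')[100:290,205:365].repeat(3,0).repeat(3,1))
E
```

```text
(np.float64(5.652388817894471), np.float64(0.04977066973832043), np.float64(13.052514132183964), np.float64(-0.2933449500725788), np.float64(-2.120822008032377))
cmd 5.70 act 5.528 r 50.1 ft 9.3 fr -3.3 fz 0.2 t 40.8
cmd 5.50 act 5.398 r 50.1 ft 5.6 fr -4.2 fz 1.2 t 41.0
cmd 5.30 act 5.247 r 50.2 ft 4.7 fr -3.9 fz 1.8 t 41.3
cmd 5.10 act 5.083 r 50.1 ft 1.8 fr -3.1 fz 0.7 t 41.5
cmd 4.90 act 4.905 r 50.0 ft 0.1 fr -1.4 fz -1.1 t 41.8
cmd 4.70 act 4.713 r 50.0 ft -2.0 fr -0.1 fz -3.0 t 42.1
cmd 4.50 act 4.515 r 50.0 ft -4.4 fr -1.5 fz -2.5 t 42.3
cmd 4.30 act 4.316 r 50.0 ft -4.5 fr -0.9 fz -4.2 t 42.6
cmd 4.10 act 4.082 r 50.1 ft 0.8 fr -2.5 fz -1.5 t 42.8
rest 4.082605527585771 1.5697832903087 3.5541995066512695 -1.3815528681739835 -0.19006249387077112
```

View pics/s6.png

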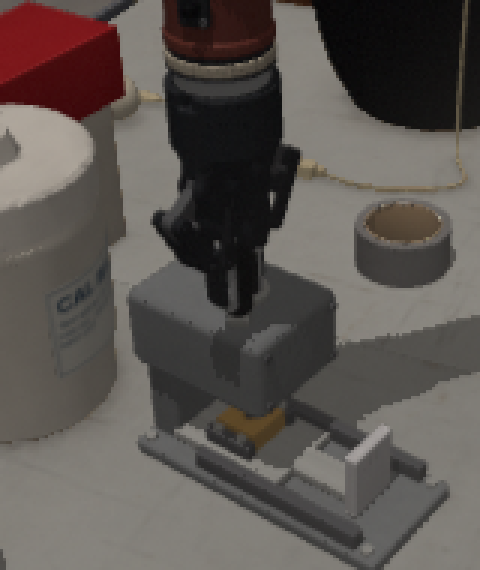

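The grip has been led back a quarter turn. Next I release it, lift straight up and check.

```bash
python3 - <<'E'
from h import *
from station import snapshot
p=np.array(arm.read_tool_pos())
arm.move_gripper(0.7)
p=np.array(arm.read_tool_pos());print(arm.read_opening(),np.array(arm.read_ft_force()))
arm.line_to(p+[0,0,.10],.1)
arm.line_to(p+[0,0,.10]-.15*xh,.25)
arm.pause(.3)
print(arm.read_time(),arm.read_tool_pos(),arm.read_ft_force())
q0,q=arm.read_tool_pos(),arm.read_eef_rot()
cv2.imwrite('pics/s7.png',snapshot('side')[100:290,205:365].repeat(3,0).repeat(3,1));cv2.imwrite('pics/t7.png',snapshot('top'));cv2.imwrite('pics/w7.png',snapshot('wrist'))
E
```

```text
0.6991874611181541 [ 0.03642715 -0.62479745 -0.6758365 ]
45.8417 [0.47489261 0.15029676 0.3693993 ] [-0.33679378  0.39792072 -0.19106324]
```

View pics/s7.png

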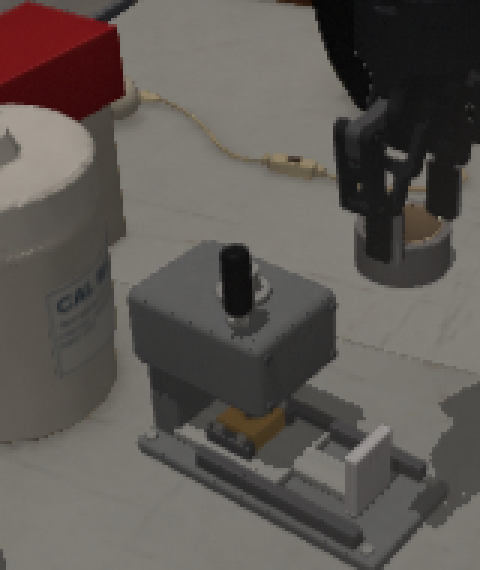

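View pics/t7.png

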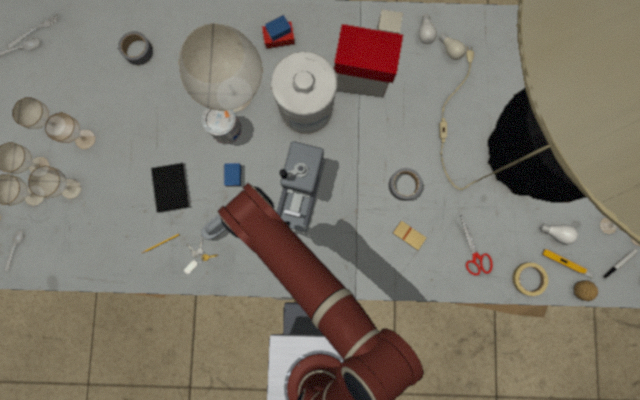

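The side view shows the free grip at (236,280), the plate still home at (370,470), and the gripper clear. In the top view the grip is at (284,174), and the box, tape, tags and brush haven't moved. Handing in.

```bash
python3 - <<'E'
from station import arm,ticket
print(arm.read_time());ticket.finish_job();print(arm.read_time())
E
```

```text
45.9917
the job is handed in; nothing more can be done
the job is handed in; nothing more can be done
```

The nut blank is tapped to the bottom of its hole, the tap is backed off and released, and the job was handed in at 46.0 s.

- **Carriage:** I pushed it in until it stopped hard. The force rose to 16 N with only 0.6 mm of further travel, and later pictures show it still home.
- **Cranking:** I gripped the knob and went forward to 3.05 rad, back to 1.43, forward to 4.44, back to 2.90, then forward again until the bottom. No forward stroke was more than half a turn.
- **Bottom of the hole:** I felt it at about 5.57 rad, where the load began to climb about 50 N per rad. I pressed on lightly to 5.65 rad (about 0.08 rad, 3 N extra). I then turned back 1.57 rad to 4.08, let go and lifted straight up.
- **Last checks:** The wrist force is near zero and the gripper is clear of everything. The crank stayed where I left it, and the brush, blue box, tape and tags had not moved in the pictures.

Two checks did not quite agree:
- **Axis position:** My estimates differed by 2 to 5 mm between views, so I used the circle the gripped knob traced, which stayed at 50 mm radius to within about 0.3 mm.
- **Force when backing:** For the first 0.3 to 0.6 rad of each backward stroke the force still read in the forward direction. I took this as reading lag or chip spring-back, since the knob stayed on its circle.

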